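# Take down the test stack-up and tray its parts

## Robot

A 6-joint arm with a two-finger parallel gripper is mounted at the origin on a cart in front of the work surface, level with it; the furniture and walls round the work are solid. World frame = base frame: x ahead of the robot, y to its left, z up, the work surface at z = 0. Lengths are in m, angles in rad, forces in N, time in s.
With the tool pointing down it reaches from about 0.425 to 0.95 m from the base axis. Payload 3.5 kg.
Tool frame: the origin (TCP) lies on the centre line of the jaws, within the pads' length; the fingertips stand 17 mm ahead of it and the grasp point (between the pads) lies 2 mm behind it; z points along the fingers, y is the line along which they close (so a half turn about z gives the same grasp; the last joint's range is limited). The gripper opens to 85 mm and grips with 20 to 120 N. Pads are 22 mm wide; open, the fingers measure 114 mm over their backs; the gripper's body (76 mm by 85 mm) begins 54 mm behind the grasp point. The pads swing forward as they close: fully open they stand 13 mm farther back than shut.
Start: joints at [0.994, 0.286, 1.577, -0, 1.279, -0.15], TCP at [0.279, 0.614, 0.248] pointing down, gripper open.
Joint ranges: [-2.77, 2.77], [-0.9, 2.22], [0.21, 2.48], [-1.53, 4.67], [0.24, 2.81], [-2.84, 2.84]. Speed limits (rad/s): [2.79, 2.79, 3.14, 3.14, 3.14, 3.14].

## Interface

Orientations are given as a unit quaternion [x, y, z, w].
In Python, from plant import ctrl gives the robot as it stands. The module is installed in compiled form; this text tells all that it offers.
- The arm moves only by the tool drive_tool, never from a script. Its argument "moves" is a list of rows, each a list of 3 entries, a list of its own where there are three numbers: the turn, a rotation vector about the tool's x, y, z in rad, then the shift along the tool's x, y, z in m, then the finger opening in m, from 0 to 0.0854. A call has 1 to 5 rows; each row shifts and turns the commanded pose from where the row before left it, along the tool's axes as they then stand; what a row does not reach is not made up. A row lasts 1/8 s, in which the tool goes at most 62.5 mm and 10.7 degrees, less where a joint would pass 70% of its speed; a pose out of reach is approached as far as the arm can. A call with a gripper value outside its range is refused whole. The fingers move at their own pace and stop on an object; "grip_force" is the grip in N (left out, the last holds). Time passes only in rows, so rows that do not move let the fingers close. It gives the time, the measured TCP pose, the force, the opening and the grip force at its end, in the units of the state.
- ctrl.get_state(): the state, without advancing time (a new reading comes with each control period).
- ctrl.read_camera(name): name is "side" or "top"; returns a dict with "image" (420x560x3 uint8, red, green, blue), "fx", "fy", "cx", "cy" (pixels), "dist" ([k1, k2, p1, p2, k3] as OpenCV has them; the pictures are not rectified), "R" (3x3) and "t" (3): a world point X has camera coordinates R X + t. Camera axes: x right, y down, z forward; pixel columns grow to the right and rows downward; lengths in m; the calibration is good to about 2 mm. A picture is of the moment at which its call begins. There is no depth.
- ctrl.sign_off(): hands the job in; it is judged then, once.
The state is a dict: "time": time; "qpos": joint angles; "dq": joint speeds; "joint_efforts": joint torques, N m; "eef_pos": TCP position; "tcp_rot": TCP orientation; "contact_force": force on the tool from outside, world axes, zero at the start; "wrist_torque": the same for the moment, N m; "opening": opening from 0.0 (shut) to 1.0 (fully open); "finger_force": force on a finger pad.
Only numpy, scipy, OpenCV 4.12 (cv2) and the standard library are available. Lean on these libraries where they do the work, as an engineer would, in place of code of your own. Each camera call takes 0.05 s, during which the arm holds its last target. There are 200 camera calls.

## Task

After the leak test, take the stack apart from the top down, one piece at a time, and lay each piece flat and centred in the empty holder made to its own shape and size: the brass tee lengthwise in the small rectangular tray, the black knob in the small round dish, the grey pipe cap (closed side up, as it stands) in the large round dish, and last the steel clamp plate lengthwise in the large rectangular tray. Put each piece in its holder before you take the next, and leave the pressure gauge and the tape roll beside the work where they are.

Things in the scene. Friction and masses are not known exactly. Their poses are not given: they have to be found in the camera images.
- tee_center (a point): Brass pipe tee, the top piece of the stack, standing with its branch up: a 22 x 30 mm block 22 mm high with a round 19 mm pipe end at each side along its y axis (52 mm long over all) and a 19 mm branch up to 35 mm. Point: on its vertical axis, half-way up, 17.5 mm above its underside. z up, y along its length; 22 mm wide across x. About 0.11 kg.
- knob_center (a point): Black round ribbed control knob, second from the top, under the tee: 48 mm diameter, 22 mm high, flat above and below. Point: its centre, 11 mm above its underside. z up. About 0.04 kg.
- cap_center (a point): Dark grey plastic pipe end cap standing mouth down (flat closed side up), third from the top, under the knob: 65 mm diameter, 26 mm high. Point: its centre, 13 mm above its lower rim. z up. About 0.07 kg.
- plate_center (a point): Steel clamp plate, the bottom of the stack, loose on the worktop: a flat rectangular bar 100 mm long (its x) x 56 mm wide (its y) x 18 mm thick, a dark bolt socket near each end. Point: its centre, 9 mm above its underside. About 0.3 kg.
- tee_tray_floor (a point): Small rectangular grey tray fixed to the worktop, for the tee: inside 42 mm (x) by 72 mm (y, its length); L-shaped aluminium stops 5 mm high at its four corners stand on a 3 mm floor. Point: centre of the upper side of its floor, 3 mm above the worktop. z up.
- knob_dish_floor (a point): Small round grey dish fixed to the worktop, for the knob: inside diameter 68 mm, rim 5 mm above a 3 mm floor. Point: centre of the upper side of its floor, 3 mm above the worktop.
- cap_dish_floor (a point): Large round grey dish fixed to the worktop, for the cap: inside diameter 85 mm, rim 5 mm above a 3 mm floor. Point: centre of the upper side of its floor, 3 mm above the worktop.
- plate_tray_floor (a point): Large rectangular grey tray fixed to the worktop, for the clamp plate: inside 120 mm (x, its length) by 76 mm (y); L-shaped aluminium stops 5 mm high at its four corners only (22 mm long each way, open between) stand on a 3 mm floor. Point: centre of the upper side of its floor, 3 mm above the worktop. z up.
- gauge_center (a point): Bystander, not to be moved: round white pressure gauge lying on its back with a brass stem, 73 x 62 x 30 mm. Point: on the dial's side of its middle, 15 mm up.
- roll_center (a point): Bystander, not to be moved: small roll of thread-seal tape lying flat, 53 mm diameter, 14 mm high. Point: its centre, 7 mm up.
Mind the look-alikes: they are no part of the job. Of the things that look like the part that bears plate_center, the larger one is meant.

How it is judged:
On the way, in this order (a step that is already met when the one before it is completed fails the run):
1. the tee lies in the tee tray, let go (horizontal distance between tee_center and tee_tray_floor below 0.014 m and z of tee_center in the frame of tee_tray_floor between 0.0145 and 0.0205 m and angle between tee_center's own z axis and vertical below 0.1 rad and angle between the y axis of tee_center and the y axis of tee_tray_floor, either way round below 0.35 rad and contact force between tee and the fingers below 0.1 N), for 0.2 s.
2. the knob lies in the small dish, let go (horizontal distance between knob_center and knob_dish_floor below 0.014 m and z of knob_center in the frame of knob_dish_floor between 0.008 and 0.014 m and angle between knob_center's own z axis and vertical below 0.1 rad and contact force between knob and the fingers below 0.1 N), for 0.2 s.
3. the cap lies in the large dish, let go (horizontal distance between cap_center and cap_dish_floor below 0.014 m and z of cap_center in the frame of cap_dish_floor between 0.01 and 0.016 m and angle between cap_center's own z axis and vertical below 0.1 rad and contact force between cap and the fingers below 0.1 N), for 0.2 s.
4. the clamp plate lies in the large tray, let go (horizontal distance between plate_center and plate_tray_floor below 0.014 m and z of plate_center in the frame of plate_tray_floor between 0.006 and 0.012 m and angle between plate_center's own z axis and vertical below 0.1 rad and angle between the y axis of plate_center and the y axis of plate_tray_floor, either way round below 0.25 rad and contact force between clamp_plate and the fingers below 0.1 N), for 0.2 s.
At the end, for the whole second after the job is handed in: Tee, knob, cap and clamp plate each lie flat (tilt under 0.1 rad, resting within 3 mm of the floor's height) in their own holder, centre within 14 mm of the holder's centre; the tee lengthwise within 0.35 rad and the plate within 0.25 rad, either way round; all released and at rest (all of step 1 and all of step 2 and all of step 3 and all of step 4 and linear speed of each of tee, knob, cap, clamp_plate below 0.02 m/s); the robot touches nothing.
It fails at once if the pressure gauge is shifted by more than 30 mm (distance of gauge_center from where it was at the start of the episode above 0.03 m).
It fails at once if the tape roll is shifted by more than 30 mm (distance of roll_center from where it was at the start of the episode above 0.03 m).
It also fails if it takes over 120 s, if anything falls off the work surface, if the arm or the gripper's body presses on something with over 40 N, if the wrist force passes 120 N, or if a joint passes its speed limit or range.

## Working session

There is one attempt and no reset: what is moved stays moved. The work goes in short steps, Python scripts to look and compute and a tool call to move; the robot and the scene stay as the last step left them, time stands still between calls to the robot, and variables do not carry over. Pictures are saved under pics/ and viewed, at most 14 in all, crops included, and the job is handed in when it is done.

Besides the shell and the picture viewer there is one more tool, called after "Call:" as name(argument=value, ...), one argument or row to a line, values as JSON. drive_tool: Moves the arm, as the interface text tells. Its arguments: {"type":"object","properties":{"moves":{"type":"array","items":{"type":"array"}},"grip_force":{"type":"number"}},"required":["moves"]}

```bash
mkdir -p pics; cat > h.py <<'E'
import numpy as np, cv2
from plant import ctrl
def cam(n):
    return ctrl.read_camera(n)
def K(c): return np.array([[c['fx'],0,c['cx']],[0,c['fy'],c['cy']],[0,0,1.]])
def ray(c,uv):
    p=cv2.undistortPoints(np.array([[uv]],float),K(c),np.array(c['dist'],float))[0,0]
    R=np.array(c['R']);t=np.array(c['t']); return -R.T@t, R.T@np.array([p[0],p[1],1])
def onz(c,uv,z):
    o,d=ray(c,uv); return o+d*(z-o[2])/d[2]
def proj(c,X):
    return cv2.projectPoints(np.array(X,float).reshape(-1,1,3),cv2.Rodrigues(np.array(c['R'],float))[0],np.array(c['t'],float),K(c),np.array(c['dist'],float))[0][:,0]
def save(im,n,s=1):
    cv2.imwrite('pics/'+n,cv2.resize(im[...,::-1],None,fx=s,fy=s,interpolation=cv2.INTER_CUBIC))
E
python3 - <<'E'
from h import *
for n in('top','side'):
    c=cam(n); save(c['image'],n+'0.png',1.4); np.save(n+'0.npy',c,allow_pickle=True)
    o,d=ray(c,(280,210)); print(n,o,d,c['fx'])
print(ctrl.get_state())
E
```

```text
top [0.27937597 0.01672921 1.51322256] [ 0.13448602  0.01776017 -0.99091722] 502.8821211735613
side [-0.21680812  1.17945283  0.88563394] [ 0.43907447 -0.72287049 -0.53398157] 524.8217902221402
{'time': 0.1, 'qpos': array([ 9.93998277e-01,  2.87106192e-01,  1.57803956e+00,  2.67998723e-05,
        1.27860612e+00, -1.50004813e-01]), 'dq': array([-0.00170707, -0.00144221, -0.00352502,  0.00014476, -0.00134975,
        0.000669  ]), 'joint_efforts': array([-3.98511372e-05, -4.07303703e+01, -2.93697774e+01, -1.75381597e-04,
        3.44290842e-03,  1.10497373e-05]), 'eef_pos': array([0.27907967, 0.61398847, 0.2470612 ]), 'tcp_rot': array([ 2.11784351e-01,  9.77315825e-01, -1.00454306e-03, -3.95742958e-04]), 'contact_force': array([ 0.36659014, -0.71680434, -0.17467568]), 'wrist_torque': array([-0.00886906,  0.02989094,  0.02940739]), 'finger_force': 0.0, 'opening': 0.9980659683478438}
```

View pics/top0.png

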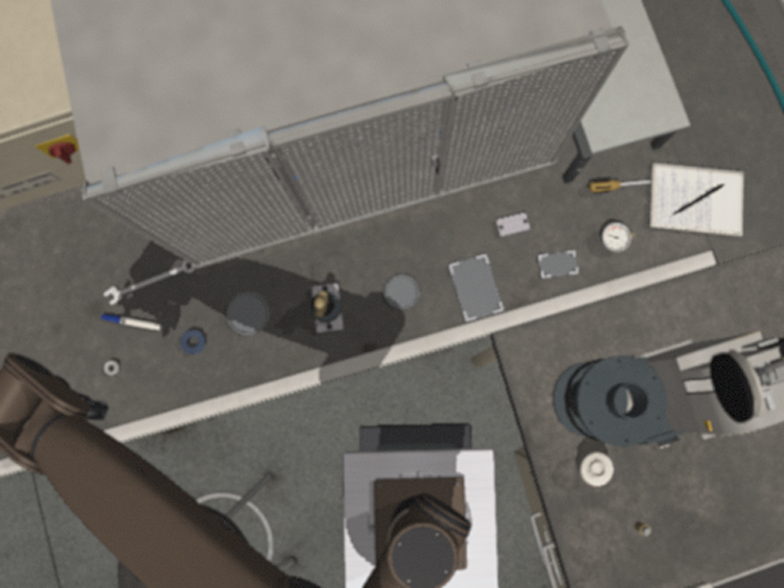

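View pics/side0.png

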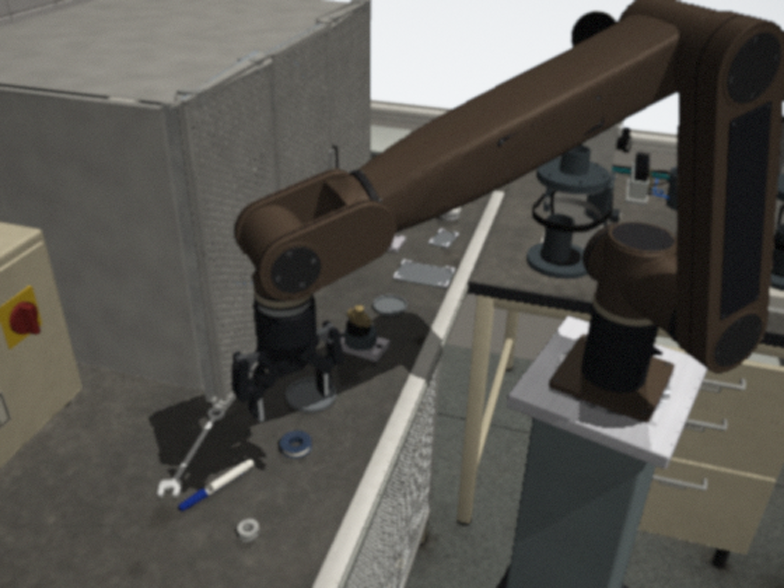

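The top view (at 1.4x) shows the stack at (325,305), the large dish at (248,313) and the small dish at (402,292). The large tray is at (476,287) and the small tray at (558,264). The gauge is at (616,236) and the tape roll at (192,341). There are two plate candidates: the bar under the stack at (327,308), and a smaller plate at (513,224). The larger one under the stack fits the description. I'll confirm it in a crop.

```bash
python3 - <<'E'
from h import *
c=np.load('top0.npy',allow_pickle=True).item(); im=c['image']
a=cv2.resize(im[180:260,150:310],None,fx=5,fy=5,interpolation=cv2.INTER_CUBIC)[:,:,:][:300]
a=cv2.resize(im[185:245,150:310],None,fx=5,fy=5,interpolation=cv2.INTER_CUBIC)
b=cv2.resize(im[145:205,300:460],None,fx=5,fy=5,interpolation=cv2.INTER_CUBIC)
b=cv2.resize(im[175:235,300:460],None,fx=5,fy=5,interpolation=cv2.INTER_CUBIC) if 0 else b
save(np.vstack([a,b]),'crop1.png')
s=np.load('side0.npy',allow_pickle=True).item()['image']
save(s[205:265,220:300],'crop2.png',9)
E
```

```text
(no output)
```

View pics/crop1.png

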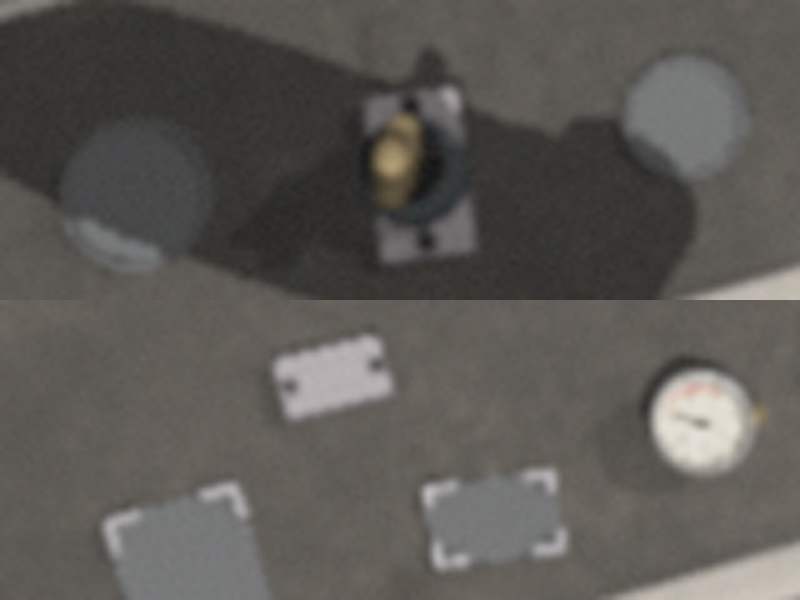

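View pics/crop2.png

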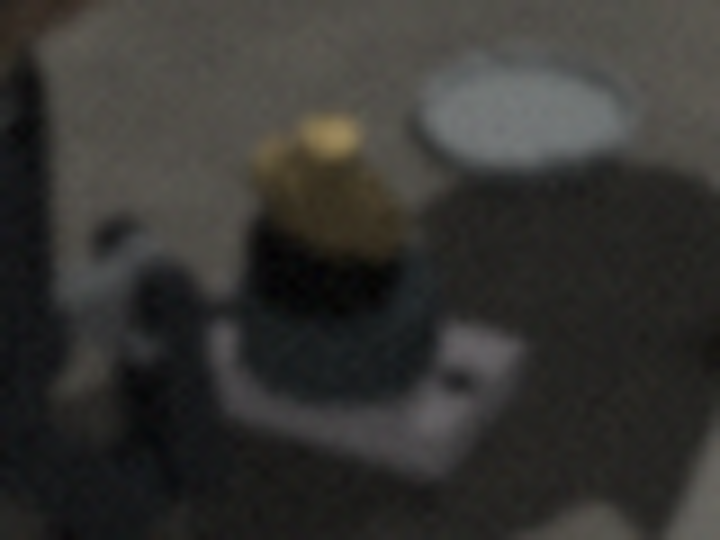

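The crops confirm it: the larger bar, at crop (420,175), carries the stack, and the one at (333,375) is the small look-alike. Now I'll measure.

```bash
python3 - <<'E'
from h import *
c=np.load('top0.npy',allow_pickle=True).item(); s=np.load('side0.npy',allow_pickle=True).item()
def un(p,o): return [(p[0]+.5)/5-.5+o[0],(p[1]+.5)/5-.5+o[1]]
A=(150,185);B=(300,145)
im=cv2.GaussianBlur(c['image'],(3,3),0).astype(int)
def blob(name,m,box,z,cc=c):
    k=np.zeros(m.shape,np.uint8);x0,y0,x1,y1=box;k[y0:y1,x0:x1]=m[y0:y1,x0:x1]
    n,l,st,ce=cv2.connectedComponentsWithStats(k)
    i=1+st[1:,4].argmax()
    cs=cv2.findContours((l==i).astype(np.uint8),0,2)[0][0]
    r=cv2.minAreaRect(cs); bp=cv2.boxPoints(r)
    W=np.array([onz(cc,p,z)[:2] for p in bp])
    e=[W[1]-W[0],W[2]-W[1]]
    print(name,st[i],ce[i].round(1),'cen',onz(cc,ce[i],z)[:2].round(4),'rect',W.mean(0).round(4),'L',[round(float(np.linalg.norm(v)),4) for v in e],'ang',[round(float(np.degrees(np.arctan2(v[1],v[0]))),1) for v in e])
d=im[...,2]-im[...,0]
print('floor colours',im[205,340],im[188,398],im[209,287],im[222,177],'bg',im[200,370],'plate',im[232,228])
g=(d>=3)
blob('knobdish',g,(268,190,306,228),.003)
blob('capdish',g,(155,200,200,245),.003)
blob('platetray',g,(318,180,362,232),.003)
blob('teetray',g,(380,175,418,205),.003)
v=im.min(2)
blob('plate',((im.sum(2)>260)&(d>-8)),(215,195,252,245),.018)
for nm,cc in(('top',c),('side',s)):
    h=cv2.cvtColor(cc['image'],cv2.COLOR_RGB2HSV); m=((h[...,0]>10)&(h[...,0]<32)&(h[...,1]>90)&(h[...,2]>50))
    blob('tee '+nm,m,(215,195,252,245) if nm=='top' else (240,210,275,240),.09,cc)
pl=[onz(c,un(p,A),.018)[:2] for p in[(362,98),(460,86),(480,250),(382,264)]]
print('plate hand',np.round(pl,4),np.mean(pl,0))
for n,p,z in(('capdish',(136,194),.008),('knobdish',(686,117),.008)): print(n,onz(c,un(p,A),z))
t=[onz(c,un(p,B),.008)[:2] for p in[(421,485),(555,468),(568,552),(434,571)]]
print('teetray',np.round(t,4),np.mean(t,0))
print('gauge',onz(c,un((700,420),B),.03),'small plate',onz(c,un((333,375),B),.01))
# tee top center: branch
a=onz(c,un((393,160),A),.101);print('branch top',a)
b=[(331+.5)/9-.5+220,(136+.5)/9-.5+205];print('side',onz(s,b,.101))
print('cap',onz(c,un((420,172),A),.044), 'roll',onz(c,(137,243.5),.014))
E
```

```text
floor colours [120 121 122] [120 120 120] [120 122 122] [72 73 73] bg [103  98  92] plate [103  98 100]
knobdish [291 209   5   5  11] [292.9 210.8] cen [0.4808 0.0048] rect [0.4806 0.0054] L [0.0149, 0.0068] ang [-64.7, -155.2]
capdish [173 234   6   3  10] [175.7 234.9] cen [0.4165 0.3616] rect [0.4162 0.3622] L [0.0153, 0.0061] ang [-91.3, -179.8]
platetray [346 213   7   7  20] [349.1 215.7] cen [ 0.4614 -0.1649] rect [ 0.4626 -0.164 ] L [0.0135, 0.0217] ang [-38.8, -128.9]Traceback (most recent call last):
  File "<stdin>", line 21, in <module>
  File "<stdin>", line 9, in blob
ValueError: attempt to get argmax of an empty sequence
```

```bash
cat > m.py <<'E'
from h import *
def blob(name,m,box,z,cc):
    k=np.zeros(m.shape,np.uint8);x0,y0,x1,y1=box;k[y0:y1,x0:x1]=m[y0:y1,x0:x1]
    n,l,st,ce=cv2.connectedComponentsWithStats(k)
    if n<2: print(name,'none'); return
    i=1+st[1:,4].argmax()
    cs=max(cv2.findContours((l==i).astype(np.uint8),0,2)[0],key=cv2.contourArea)
    W=np.array([onz(cc,p,z)[:2] for p in cs[:,0].astype(float)])
    r=cv2.minAreaRect((W*1e3).astype(np.float32)); bp=cv2.boxPoints(r); e=[bp[1]-bp[0],bp[2]-bp[1]]
    print(name,st[i],'cen',onz(cc,ce[i],z)[:2].round(4),'rect',np.round(r[0],1),'L',[round(float(np.linalg.norm(v)),1) for v in e],'ang',[round(float(np.degrees(np.arctan2(v[1],v[0]))),1) for v in e])
E
python3 - <<'E'
from m import *
c=np.load('top0.npy',allow_pickle=True).item(); s=np.load('side0.npy',allow_pickle=True).item()
def un(p,o): return [(p[0]+.5)/5-.5+o[0],(p[1]+.5)/5-.5+o[1]]
A=(150,185);B=(300,145)
im=cv2.GaussianBlur(c['image'],(5,5),0).astype(int)
d=im[...,2]-im[...,0]; g=d>=-5
blob('knobdish',g,(268,190,306,228),.005,c)
blob('capdish',g,(155,200,200,245),.005,c)
blob('platetray',g,(315,178,364,232),.005,c)
blob('teetray',g,(380,175,418,205),.005,c)
blob('plate',((im.sum(2)>230)&(d>-7)),(215,195,252,245),.018,c)
for nm,cc in(('top',c),('side',s)):
    h=cv2.cvtColor(cc['image'],cv2.COLOR_RGB2HSV); m=((h[...,0]>10)&(h[...,0]<32)&(h[...,1]>90)&(h[...,2]>50))
    blob('tee '+nm,m,(215,195,252,245) if nm=='top' else (240,210,275,240),.09,cc)
pl=[onz(c,un(p,A),.018)[:2] for p in[(362,98),(460,86),(480,250),(382,264)]]
print('plate hand',np.round(pl,4),np.mean(pl,0))
for n,p,z in(('capdish',(136,194),.008),('knobdish',(686,117),.008)): print(n,onz(c,un(p,A),z))
t=[onz(c,un(p,B),.008)[:2] for p in[(421,485),(555,468),(568,552),(434,571)]]
print('teetray',np.round(t,4),np.mean(t,0))
print('gauge',onz(c,un((700,420),B),.03),'small plate',onz(c,un((333,375),B),.01))
a=onz(c,un((393,160),A),.101);print('branch top',a)
b=[(331+.5)/9-.5+220,(136+.5)/9-.5+205];print('side',onz(s,b,.101))
print('cap',onz(c,un((420,172),A),.044), 'roll',onz(c,(137,243.5),.014))
save(np.repeat((g[150:260,140:440]*255).astype(np.uint8)[...,None],3,2),'mask.png',2.6)
E
```

```text
knobdish [268 195  33  33 791] cen [0.4793 0.034 ] rect [480.9  31.7] L [97.7, 96.9] ang [-1.5, 88.5]
capdish [ 155  200   45   40 1603] cen [0.4685 0.3536] rect [463.6 358. ] L [119.5, 138.5] ang [-1.3, 88.7]
platetray [ 320  181   40   49 1302] cen [ 0.4948 -0.1364] rect [ 495.2 -135.4] L [93.2, 134.7] ang [-75.3, 14.7]
teetray [384 178  30  22 495] cen [ 0.5411 -0.3178] rect [ 541.7 -318.3] L [86.4, 57.2] ang [-83.4, 6.6]
plate [234 201   9  12  77] cen [0.4974 0.1678] rect [496.2 169.6] L [33.5, 24.1] ang [-0.7, 89.3]
tee top [230 213   1   1   1] cen [0.4676 0.1854] rect [467.6 185.4] L [0.0, 0.0] ang [0.0, 0.0]
tee side [249 218  15  14 115] cen [0.4498 0.2044] rect [452.7 203.8] L [65.4, 30.5] ang [-39.1, 50.9]
plate hand [[0.5045 0.2179]
 [0.5103 0.1586]
 [0.411  0.1479]
 [0.404  0.2066]] [0.45743873 0.18274295]
capdish [0.45090788 0.35719001 0.008     ]
knobdish [0.48921891 0.0230185  0.008     ]
teetray [[ 0.3797 -0.2656]
 [ 0.3875 -0.3474]
 [ 0.3369 -0.3524]
 [ 0.328  -0.2708]] [ 0.35801957 -0.30904118]
gauge [ 0.41202007 -0.43126896  0.03      ] small plate [ 0.44733414 -0.21525456  0.01      ]
branch top [0.4560232  0.18930245 0.101     ]
side [0.45598001 0.19451017 0.101     ]
cap [0.45561888 0.1803767  0.044     ] roll [0.39223076 0.47713421 0.014     ]
```

View pics/mask.png

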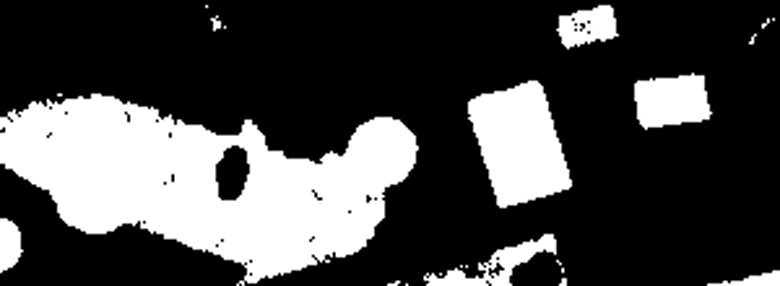

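The mask shows the large tray at mask (520,145) and the small tray at (672,102) as clean rectangles. The large dish and stack are merged with shadow, so those use hand picks. I'll refine the tee's heading next and write a move helper.

```bash
cat > go.py <<'E'
import sys; from h import *
from scipy.spatial.transform import Rotation as Ro
def rel(x,y,z,yaw):
    s=ctrl.get_state(); R=Ro.from_quat(s['tcp_rot']).as_matrix(); p=s['eef_pos']
    h=np.degrees(np.arctan2(R[1,1],R[0,1])); turn=-np.radians((yaw-h+180)%360-180)
    T=Ro.from_euler('z',yaw,degrees=True).as_matrix()@np.array([[0,1,0],[1,0,0],[0,0,-1.]])
    T=np.array([T[:,0],T[:,1],T[:,2]]).T
    # tool y at yaw; tool z down; tool x = y cross z
    yv=np.array([np.cos(np.radians(yaw)),np.sin(np.radians(yaw)),0]); zv=np.array([0,0,-1.]); xv=np.cross(yv,zv)
    T=np.array([xv,yv,zv]).T
    rv=Ro.from_matrix(R.T@T).as_rotvec(); d=np.array([x,y,z])-p
    print('t',round(float(s['time']),2),'p',p.round(4),'h',round(h,2),'q',np.round(s['qpos'],2),'open',round(float(s['opening']),3),'F',np.round(s['contact_force'],1),'ff',round(float(s['finger_force']),1))
    print('turn',rv.round(4),'shift in old axes',(R.T@d).round(4),'in new axes',(T.T@d).round(4))
if __name__=='__main__': rel(*map(float,sys.argv[1:]))
E
python3 - <<'E'
from m import *
c=np.load('top0.npy',allow_pickle=True).item()
im=cv2.resize(c['image'],None,fx=4,fy=4,interpolation=cv2.INTER_CUBIC).astype(int)
d=im[...,0]-im[...,2]
for th in(30,40):
    k=(d>th); k[:,:220*4]=0;k[:,250*4:]=0;k[:200*4]=0;k[235*4:]=0
    ys,xs=np.nonzero(k); W=np.array([onz(c,((x+.5)/4-.5,(y+.5)/4-.5),.082)[:2] for x,y in zip(xs,ys)])
    r=cv2.minAreaRect((W*1e3).astype(np.float32)); ev,V=np.linalg.eigh(np.cov(W.T)); print(len(W),r,W.mean(0),np.degrees(np.arctan2(V[1,1],V[0,1])),np.sqrt(ev))
E
python3 go.py .456 .191 .19 78
```

```text
1310 ((460.1602478027344, 190.9200897216797), (22.288829803466797, 49.48375701904297), 75.49024200439453) [0.46330512 0.18925018] 164.5890153057162 [0.00554433 0.01088208]
667 ((465.857177734375, 190.48085021972656), (17.441492080688477, 34.49281692504883), 78.13018798828125) [0.46206218 0.1907441 ] 162.24233481293385 [0.00435605 0.00907546]
t 0.1 p [0.2791 0.614  0.2471] h 65.55 q [ 0.99  0.29  1.58  0.    1.28 -0.15] open 0.998 F [ 0.4 -0.7 -0.2] ff 0.0
turn [-0.0021 -0.0006 -0.2174] shift in old axes [-0.3362 -0.3117  0.0576] in new axes [-0.261  -0.377   0.0571]
```

Call:
drive_tool(
  moves=[
    [[0,0,-0.087],[0,0,0],0.06],
    [[0,0,-0.087],[0,0,0],0.06],
    [[0,0,0],[-0.035,-0.0455,0.007],0.06],
    [[0,0,0],[-0.035,-0.0455,0.007],0.06],
    [[0,0,0],[-0.035,-0.0455,0.007],0.06],
  ],
  grip_force=40,
)

```text
time: 0.72
eef_pos: [0.347, 0.4543, 0.2265]
tcp_rot: [0.126, 0.992, -0.0, -0.0]
contact_force: [1.0, -0.4, -0.8]
opening: 0.703
finger_force: 0.0
```

Call:
drive_tool(
  moves=[
    [[0,0,0],[-0.035,-0.0455,0.007],0.06],
    [[0,0,0],[-0.035,-0.0455,0.007],0.06],
    [[0,0,0],[-0.035,-0.0455,0.007],0.06],
    [[0,0,0],[-0.035,-0.0455,0.007],0.06],
    [[0,0,0],[0,0,0],0.06],
  ],
)

```text
time: 1.35
eef_pos: [0.4376, 0.2416, 0.1983]
tcp_rot: [0.129, 0.992, -0.001, -0.001]
contact_force: [-0.0, 0.8, 0.1]
opening: 0.7
finger_force: 0.0
```

```bash
python3 go.py .459 .191 .088 75.5; python3 -c "
from h import *
s=cam('side');save(s['image'][180:270,200:320],'s1.png',6)"
```

```text
t 1.35 p [0.4376 0.2416 0.1983] h 75.18 q [ 0.3  -0.06  2.05 -0.    1.15 -1.01] open 0.7 F [-0.   0.8  0.1] ff 0.0
turn [-0.0015 -0.0014 -0.0055] shift in old axes [-0.0338 -0.0433  0.1103] in new axes [-0.0334 -0.0436  0.1103]
```

View pics/s1.png

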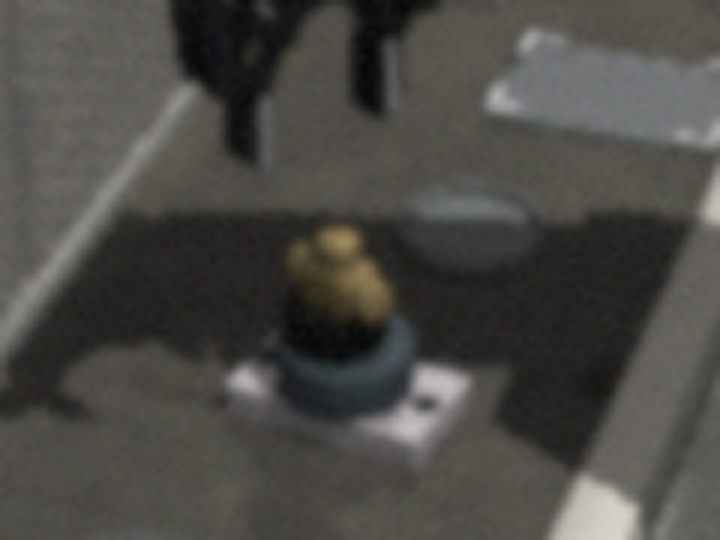

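The stack stands clear in the side view, with the branch top at crop (340,240), agreeing with the top view within about 5 mm. I'll descend on the tee.

Call:
drive_tool(
  moves=[
    [[0,0,0],[-0.032,-0.042,0],0.06],
    [[0,0,0],[0,0,0.04],0.06],
    [[0,0,0],[0,0,0.04],0.06],
    [[0,0,0],[0,0,0.03],0.06],
    [[0,0,0],[0,0,0],0.06],
  ],
)

```text
time: 2.02
eef_pos: [0.4548, 0.1969, 0.0868]
tcp_rot: [0.125, 0.992, -0.001, -0.003]
contact_force: [0.3, -0.2, 0.6]
opening: 0.704
finger_force: 0.0
```

Call:
drive_tool(
  moves=[
    [[0,0,0],[0,0,0],0.03],
    [[0,0,0],[0,0,0],0.015],
    [[0,0,0],[0,0,0],0.01],
    [[0,0,0],[0,0,0],0.01],
    [[0,0,0],[0,0,0],0.01],
  ],
)

```text
time: 2.65
eef_pos: [0.4587, 0.1965, 0.0913]
tcp_rot: [0.126, 0.992, 0.001, 0.001]
contact_force: [-1.5, -0.1, 6.6]
opening: 0.247
finger_force: 41.5
```

```bash
python3 go.py .459 .191 .19 75.5; python3 -c "
from h import *
s=cam('side');save(s['image'][180:270,200:320],'s2.png',6)"
```

```text
t 2.65 p [0.4587 0.1965 0.0913] h 75.5 q [ 0.2   0.09  2.12  0.    0.93 -1.12] open 0.247 F [-1.5 -0.1  6.6] ff 41.5
turn [0.0017 0.0027 0.0001] shift in old axes [-0.0019 -0.0051 -0.0987] in new axes [-0.0017 -0.0053 -0.0987]
```

View pics/s2.png

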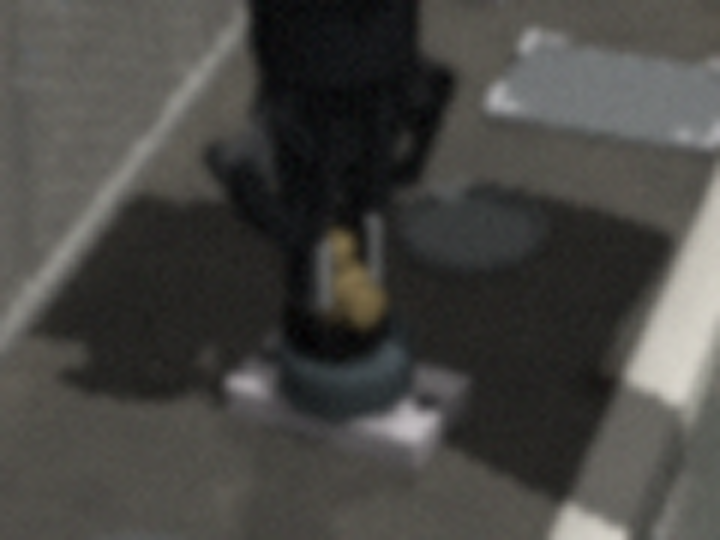

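The tee is held at 21 mm opening. Lifting and turning.

Call:
drive_tool(
  moves=[
    [[0,0,0],[0,0,-0.02],0.01],
    [[0,0,0],[0,0,-0.04],0.01],
    [[0,0,0.172],[0,0,-0.04],0.01],
    [[0,0,0.172],[0,0,0],0.01],
    [[0,0,0.172],[0,0,0],0.01],
  ],
)

```text
time: 3.32
eef_pos: [0.4576, 0.1961, 0.1901]
tcp_rot: [0.378, 0.926, 0.001, 0.001]
contact_force: [0.2, -0.3, -0.9]
opening: 0.248
finger_force: 40.6
```

Call:
drive_tool(
  moves=[
    [[0,0,0.172],[0,0,0],0.01],
    [[0,0,0.172],[0,0,0],0.01],
    [[0,0,0.172],[0,0,0],0.01],
    [[0,0,0.17],[0,0,0],0.01],
    [[0,0,0],[0,0,0],0.01],
  ],
)

```text
time: 3.95
eef_pos: [0.4572, 0.1961, 0.1892]
tcp_rot: [0.664, 0.748, -0.0, -0.0]
contact_force: [0.3, -0.2, -1.6]
opening: 0.245
finger_force: 40.6
```

```bash
python3 go.py .5417 -.318 .19 6.6
```

```text
t 3.95 p [0.4572 0.1961 0.1892] h 6.75 q [ 0.2  -0.05  2.06  0.    1.13  0.08] open 0.245 F [ 0.3 -0.2 -1.6] ff 40.6
turn [-0.0002 -0.0001  0.0026] shift in old axes [-0.5204  0.0235 -0.0009] in new axes [-0.5204  0.0249 -0.0008]
```

Call:
drive_tool(
  moves=[
    [[0,0,0],[-0.058,0.0027,0],0.01],
    [[0,0,0],[-0.058,0.0027,0],0.01],
    [[0,0,0],[-0.058,0.0027,0],0.01],
    [[0,0,0],[-0.058,0.0027,0],0.01],
    [[0,0,0],[-0.058,0.0027,0],0.01],
  ],
)

```text
time: 4.58
eef_pos: [0.5044, -0.0923, 0.1895]
tcp_rot: [0.664, 0.748, 0.0, 0.0]
contact_force: [1.5, 0.3, -0.7]
opening: 0.246
finger_force: 40.6
```

Call:
drive_tool(
  moves=[
    [[0,0,0],[-0.058,0.0027,0],0.01],
    [[0,0,0],[-0.058,0.0027,0],0.01],
    [[0,0,0],[-0.058,0.0027,0],0.01],
    [[0,0,0],[-0.056,0.003,0],0.01],
    [[0,0,0],[0,0,0],0.01],
  ],
)

```text
time: 5.2
eef_pos: [0.5419, -0.3214, 0.189]
tcp_rot: [0.666, 0.746, -0.0, 0.0]
contact_force: [-0.9, 0.1, -0.9]
opening: 0.24
finger_force: 40.6
```

```bash
python3 go.py .5417 -.318 .029 6.6; python3 -c "
from h import *
s=cam('top');save(s['image'][150:225,340:440],'t3.png',7);np.save('top3.npy',s,allow_pickle=True)"
```

```text
t 5.2 p [ 0.5419 -0.3214  0.189 ] h 6.55 q [-0.7   0.24  1.74 -0.    1.16 -0.81] open 0.24 F [-0.9  0.1 -0.9] ff 40.6
turn [ 0.0002  0.0009 -0.0008] shift in old axes [0.0035 0.0002 0.16  ] in new axes [0.0034 0.0002 0.16  ]
```

View pics/t3.png

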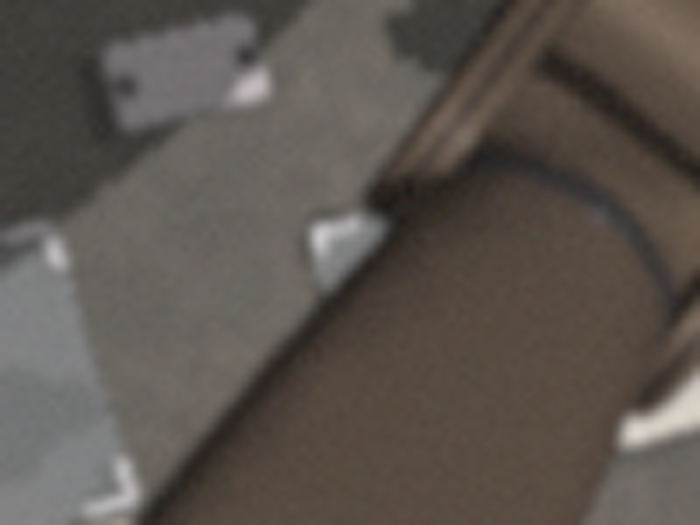

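The arm hides the tray from above, so I'll trust the measured position, lower, and release.

Call:
drive_tool(
  moves=[
    [[0,0,0],[0.0035,0,0.05],0.01],
    [[0,0,0],[0,0,0.05],0.01],
    [[0,0,0],[0,0,0.04],0.01],
    [[0,0,0],[0,0,0.012],0.01],
    [[0,0,0],[0,0,0.007],0.01],
  ],
)

```text
time: 5.88
eef_pos: [0.5421, -0.3135, 0.0308]
tcp_rot: [0.664, 0.747, 0.0, 0.0]
contact_force: [0.4, -0.1, -0.9]
opening: 0.247
finger_force: 40.5
```

Call:
drive_tool(
  moves=[
    [[0,0,0],[0,0,0],0.01],
  ],
)

```text
time: 6.0
eef_pos: [0.5425, -0.3143, 0.0318]
tcp_rot: [0.665, 0.747, 0.0, 0.001]
contact_force: [0.5, -0.4, -0.1]
opening: 0.244
finger_force: 40.5
```

Call:
drive_tool(
  moves=[
    [[0,0,0],[0,0,0.002],0.01],
    [[0,0,0],[0,0,0],0.01],
  ],
)

```text
time: 6.25
eef_pos: [0.5421, -0.3145, 0.0294]
tcp_rot: [0.665, 0.747, 0.0, 0.001]
contact_force: [-0.3, 0.3, -2.3]
opening: 0.244
finger_force: 40.5
```

Call:
drive_tool(
  moves=[
    [[0,0,0],[0,0,0.001],0.01],
    [[0,0,0],[0,0,0],0.01],
  ],
)

```text
time: 6.5
eef_pos: [0.5422, -0.3145, 0.0291]
tcp_rot: [0.665, 0.747, 0.0, 0.0]
contact_force: [-2.2, 1.0, 5.3]
opening: 0.245
finger_force: 41.3
```

Contact felt (5 N). Releasing and rising.

Call:
drive_tool(
  moves=[
    [[0,0,0],[0,0,0],0.04],
    [[0,0,0],[0,0,0],0.04],
    [[0,0,0],[0,0,0],0.04],
    [[0,0,0],[0,0,-0.05],0.04],
    [[0,0,0],[0,0,-0.05],0.06],
  ],
)

```text
time: 7.12
eef_pos: [0.541, -0.3136, 0.1273]
tcp_rot: [0.665, 0.747, -0.0, -0.001]
contact_force: [1.4, -0.4, -0.3]
opening: 0.665
finger_force: 0.0
```

Call:
drive_tool(
  moves=[
    [[0,0,0],[0,0,-0.05],0.06],
    [[0,0,0],[0.058,-0.0027,0],0.07],
    [[0,0,0],[0.058,-0.0027,0],0.07],
    [[0,0,0],[0.058,-0.0027,0],0.07],
    [[0,0,0],[0.058,-0.0027,0],0.07],
  ],
)

```text
time: 7.75
eef_pos: [0.5035, -0.0832, 0.1773]
tcp_rot: [0.665, 0.747, 0.0, 0.0]
contact_force: [0.5, 0.9, 0.2]
opening: 0.82
finger_force: 0.0
```

```bash
python3 go.py .457 .188 .19 6.6; python3 -c "
from m import *
c=cam('top');s=cam('side');np.save('top4.npy',c,allow_pickle=True);np.save('side4.npy',s,allow_pickle=True)
a=cv2.resize(c['image'][165:215,370:430],(480,400),interpolation=2);b=cv2.resize(c['image'][190:240,205:265],(480,400),interpolation=2)
d=cv2.resize(s['image'][205:265,230:302],(320,267),interpolation=2);e=cv2.resize(s['image'][140:200,290:350],(320,333),interpolation=2)
save(np.hstack([np.vstack([a[:300],b[:300]]),np.vstack([d,e])]),'t4.png')"
```

```text
t 7.75 p [ 0.5035 -0.0832  0.1773] h 6.61 q [-0.36 -0.01  2.04  0.    1.11 -0.48] open 0.82 F [0.5 0.9 0.2] ff 0.0
turn [ 0.0004 -0.      0.0002] shift in old axes [ 0.2747 -0.0149 -0.0127] in new axes [ 0.2747 -0.015  -0.0127]
```

View pics/t4.png

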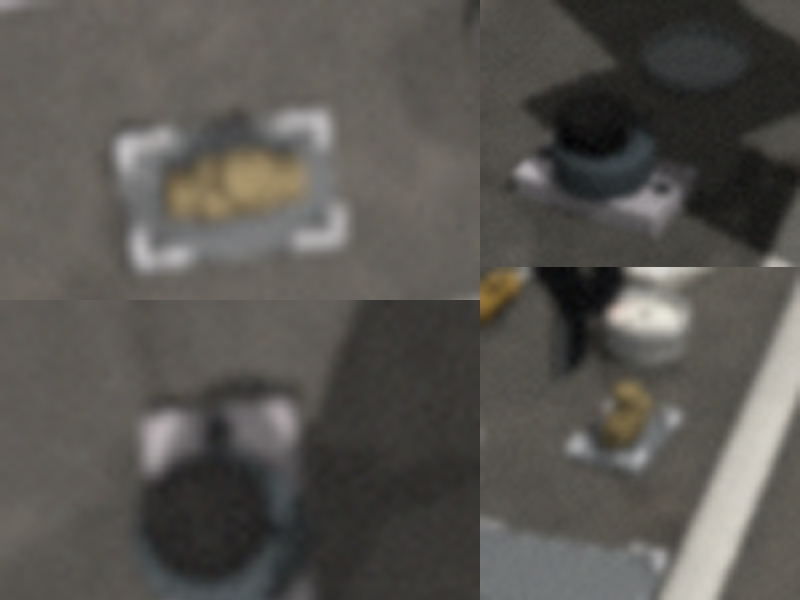

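The tee lies centred in its tray, at crop (237,185) against the tray centre (232,192). The knob is now bare, at crop (205,518). Now the knob and cap measurements.

```bash
python3 - <<'E'
from m import *
c=np.load('top4.npy',allow_pickle=True).item();s=np.load('side4.npy',allow_pickle=True).item()
print('knob top',onz(c,(205.5/8-.5+205,218.5/8-.5+190),.066))
f=72/320
print('knob side',onz(s,(597*f*1-480*f+230-.5*0, 112*f+205),.066))
print('tee',onz(c,(237/8-.5+370,185/8-.5+165),.03),onz(c,(232/8-.5+370,192/8-.5+165),.008))
im=cv2.GaussianBlur(c['image'],(3,3),0).astype(int)
m=im.sum(2)<150
blob('knob',m,(215,200,245,235),.066,c)
im=cv2.GaussianBlur(s['image'],(3,3),0).astype(int)
k=im.sum(2)<100
blob('knobside',k,(240,215,268,242),.055,s)
for z in(.008,.005):
  im=cv2.GaussianBlur(c['image'],(5,5),0).astype(int); g=(im[...,2]-im[...,0])>=-5
  blob('capdish',g,(150,195,205,250),z,c); blob('knobdish',g,(262,185,312,234),z,c)
E
python3 go.py .457 .188 .19 6.6
```

```text
knob top [0.45963019 0.18779493 0.066     ]
knob side [0.45645044 0.19419929 0.066     ]
tee [ 0.53904896 -0.31628751  0.03      ] [ 0.54024013 -0.31914452  0.008     ]
knob [223 206  22  19 228] cen [0.4593 0.1801] rect [464.7 177.9] L [52.7, 61.3] ang [-1.5, 88.5]
knobside [246 225  22  15 250] cen [0.4619 0.1885] rect [460.6 187.5] L [68.1, 58.5] ang [-56.6, 33.4]
capdish [161 208  33  32 828] cen [0.4507 0.3575] rect [450.8 357. ] L [94.4, 98.1] ang [-1.5, 88.5]
knobdish [ 262  185   38   49 1415] cen [0.4842 0.0475] rect [487.2  42.3] L [146.4, 112.5] ang [-1.5, 88.5]
capdish [161 208  33  32 828] cen [0.451  0.3582] rect [451.1 357.7] L [94.6, 98.3] ang [-1.5, 88.5]
knobdish [ 262  185   38   49 1415] cen [0.4846 0.0476] rect [487.6  42.3] L [146.7, 112.7] ang [-1.5, 88.5]
t 7.85 p [ 0.5025 -0.0803  0.1767] h 6.94 q [-0.36 -0.01  2.04  0.    1.11 -0.48] open 0.82 F [-0.8 -1.3 -0.1] ff 0.0
turn [-0.0015 -0.0022  0.006 ] shift in old axes [ 0.2718 -0.0127 -0.0127] in new axes [ 0.2717 -0.0143 -0.0133]
```

Call:
drive_tool(
  moves=[
    [[0,0,0],[0.055,-0.0027,0],0.07],
    [[0,0,0],[0.055,-0.0027,0],0.07],
    [[0,0,0],[0.055,-0.0027,0],0.07],
    [[0,0,0],[0.055,-0.0027,0],0.07],
    [[0,0,0],[0.055,-0.0027,0],0.07],
  ],
)

```text
time: 8.48
eef_pos: [0.459, 0.1879, 0.1776]
tcp_rot: [0.665, 0.747, 0.0, 0.0]
contact_force: [-0.4, 1.1, -0.3]
opening: 0.817
finger_force: 0.0
```

Call:
drive_tool(
  moves=[
    [[0,0,0],[0,0,0],0.07],
    [[0,0,0],[0,0,0.03],0.07],
  ],
)

```text
time: 8.72
eef_pos: [0.4614, 0.1869, 0.1497]
tcp_rot: [0.664, 0.747, 0.003, 0.002]
contact_force: [0.6, -0.4, -0.9]
opening: 0.822
finger_force: 0.0
```

```bash
for i in 1 2 3; do python3 go.py .458 .190 .067 6.6; done
```

```text
t 8.72 p [0.4614 0.1869 0.1497] h 6.71 q [ 0.18 -0.    2.09 -0.    1.05  0.06] open 0.822 F [ 0.6 -0.4 -0.9] ff 0.0
turn [0.0071 0.0003 0.002 ] shift in old axes [ 0.0035 -0.0036  0.0826] in new axes [ 0.0034 -0.003   0.0827]
t 8.72 p [0.4614 0.1869 0.1497] h 6.71 q [ 0.18 -0.    2.09 -0.    1.05  0.06] open 0.822 F [ 0.6 -0.4 -0.9] ff 0.0
turn [0.0071 0.0003 0.002 ] shift in old axes [ 0.0035 -0.0036  0.0826] in new axes [ 0.0034 -0.003   0.0827]
t 8.72 p [0.4614 0.1869 0.1497] h 6.71 q [ 0.18 -0.    2.09 -0.    1.05  0.06] open 0.822 F [ 0.6 -0.4 -0.9] ff 0.0
turn [0.0071 0.0003 0.002 ] shift in old axes [ 0.0035 -0.0036  0.0826] in new axes [ 0.0034 -0.003   0.0827]
```

Call:
drive_tool(
  moves=[
    [[0,0,0],[0.003,-0.002,0.03],0.07],
    [[0,0,0],[0,0,0.03],0.07],
    [[0,0,0],[0,0,0.021],0.07],
    [[0,0,0],[0,0,0],0.07],
  ],
)

```text
time: 9.22
eef_pos: [0.4556, 0.1879, 0.0645]
tcp_rot: [0.666, 0.746, -0.002, -0.001]
contact_force: [-0.1, 0.8, 0.6]
opening: 0.822
finger_force: 0.0
```

Call:
drive_tool(
  moves=[
    [[0,0,0],[0,0,0],0.055],
    [[0,0,0],[0,0,0],0.048],
    [[0,0,0],[0,0,0],0.04],
    [[0,0,0],[0,0,0],0.035],
    [[0,0,0],[0,0,0],0.035],
  ],
  grip_force=30,
)

```text
time: 9.85
eef_pos: [0.4578, 0.1895, 0.0679]
tcp_rot: [0.665, 0.747, 0.001, 0.001]
contact_force: [-0.0, -1.0, 5.4]
opening: 0.535
finger_force: 30.6
```

Knob held. Lift and carry to the small dish.

Call:
drive_tool(
  moves=[
    [[0,0,0],[0,0,-0.02],0.035],
    [[0,0,0],[0,0,-0.04],0.035],
    [[0,0,0],[-0.056,0.0039,0],0.035],
    [[0,0,0],[-0.056,0.0039,0],0.035],
    [[0,0,0],[-0.056,0.0039,0],0.035],
  ],
)

```text
time: 10.48
eef_pos: [0.4874, 0.0228, 0.1265]
tcp_rot: [0.665, 0.747, 0.0, 0.0]
contact_force: [1.0, 0.1, -0.4]
opening: 0.534
finger_force: 30.9
```

Call:
drive_tool(
  moves=[
    [[0,0,0],[0,0,0],0.035],
    [[0,0,0],[0,0,0.03],0.035],
  ],
)

```text
time: 10.72
eef_pos: [0.4895, 0.0237, 0.0982]
tcp_rot: [0.665, 0.746, 0.002, 0.002]
contact_force: [-0.2, 0.3, -0.9]
opening: 0.532
finger_force: 30.9
```

```bash
python3 go.py .489 .023 .0275 6.6
```

```text
t 10.72 p [0.4895 0.0237 0.0982] h 6.56 q [-0.16  0.06  2.14  0.    0.94 -0.27] open 0.532 F [-0.2  0.3 -0.9] ff 30.9
turn [ 0.0058  0.001  -0.0006] shift in old axes [-0.0005 -0.001   0.0707] in new axes [-0.0006 -0.0006  0.0707]
```

Call:
drive_tool(
  moves=[
    [[0,0,0],[0,0,0.04],0.035],
    [[0,0,0],[0,0,0.02],0.035],
    [[0,0,0],[0,0,0.008],0.035],
    [[0,0,0],[0,0,0],0.035],
  ],
)

```text
time: 11.22
eef_pos: [0.4875, 0.0248, 0.0283]
tcp_rot: [0.665, 0.747, 0.0, -0.0]
contact_force: [-0.4, -0.1, -0.5]
opening: 0.533
finger_force: 31.5
```

Call:
drive_tool(
  moves=[
    [[0,0,0],[0,0,0.002],0.035],
    [[0,0,0],[0,0,0],0.035],
  ],
)

```text
time: 11.48
eef_pos: [0.4882, 0.0241, 0.027]
tcp_rot: [0.665, 0.747, 0.001, 0.001]
contact_force: [0.8, 0.4, 1.2]
opening: 0.534
finger_force: 31.5
```

Call:
drive_tool(
  moves=[
    [[0,0,0],[0,0,0.001],0.035],
    [[0,0,0],[0,0,0],0.06],
    [[0,0,0],[0,0,0],0.065],
    [[0,0,0],[0,0,0],0.065],
    [[0,0,0],[0,0,-0.04],0.065],
  ],
)

```text
time: 12.1
eef_pos: [0.4845, 0.0243, 0.0625]
tcp_rot: [0.665, 0.747, -0.002, -0.004]
contact_force: [-0.3, -0.4, -0.0]
opening: 0.761
finger_force: 0.0
```

Call:
drive_tool(
  moves=[
    [[0,0,0],[0,0,-0.06],0.085],
    [[0,0,0],[0,0,-0.06],0.085],
    [[0,0,0],[-0.06,0,0],0.085],
    [[0,0,0],[-0.06,0,0],0.085],
    [[0,0,0],[-0.04,0,0],0.085],
  ],
)

```text
time: 12.72
eef_pos: [0.5061, -0.1372, 0.1856]
tcp_rot: [0.665, 0.747, 0.0, 0.0]
contact_force: [-0.1, 0.5, 0.5]
opening: 0.996
finger_force: 0.0
```

```bash
python3 go.py .457 .186 .19 6.2; python3 -c "
from m import *
c=cam('top');s=cam('side');np.save('top5.npy',c,allow_pickle=True);np.save('side5.npy',s,allow_pickle=True)
a=cv2.resize(c['image'][190:240,260:320],(480,400),interpolation=2);b=cv2.resize(c['image'][190:240,205:265],(480,400),interpolation=2)
d=cv2.resize(s['image'][200:260,230:302],(320,267),interpolation=2);e=s['image'][200:260,230:302]
save(np.hstack([np.vstack([a[:300],b[:300]]),np.vstack([d,np.zeros((333,320,3),np.uint8)])]),'t5.png')"
```

```text
t 12.72 p [ 0.5061 -0.1372  0.1856] h 6.58 q [-0.46  0.02  2.   -0.    1.12 -0.57] open 0.996 F [-0.1  0.5  0.5] ff 0.0
turn [0.0006 0.0006 0.0066] shift in old axes [ 0.3267 -0.0117 -0.0046] in new axes [ 0.3266 -0.0139 -0.0044]
```

View pics/t5.png

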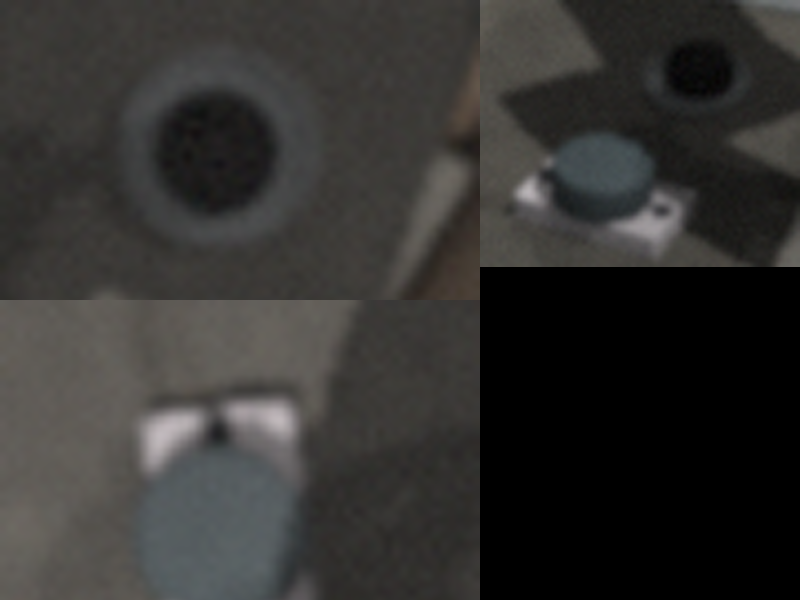

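The knob is centred in its dish, at crop (215,150) against a rim centre of about (220,147). The cap is now bare, at crop (220,529).

```bash
python3 - <<'E'
from m import *
c=np.load('top5.npy',allow_pickle=True).item();s=np.load('side5.npy',allow_pickle=True).item()
f=72/320
print('cap top',onz(c,(220.5/8-.5+205,229.5/8-.5+190),.044),'side',onz(s,((604-480)*f+229.5,162*f+199.5),.044))
im=cv2.GaussianBlur(c['image'],(3,3),0).astype(int); k=(im[...,2]-im[...,0]>4)&(im.sum(2)>160)
blob('cap',k,(215,200,250,240),.044,c)
E
python3 go.py .457 .186 .12 6.2
```

```text
cap top [0.45814589 0.18489369 0.044     ] side [0.45622146 0.18943413 0.044     ]
cap [222 208  21  22 343] cen [0.4566 0.1852] rect [456.6 184.4] L [60.3, 59.1] ang [-46.0, 44.0]
t 12.82 p [ 0.5063 -0.1384  0.1854] h 6.39 q [-0.46  0.02  2.   -0.    1.12 -0.57] open 0.996 F [ 0.3  0.3 -0.8] ff 0.0
turn [0.0004 0.0012 0.0033] shift in old axes [ 0.328  -0.0129  0.065 ] in new axes [ 0.3279 -0.014   0.0654]
```

Call:
drive_tool(
  moves=[
    [[0,0,0],[0.055,-0.0022,0],0.085],
    [[0,0,0],[0.055,-0.0022,0],0.085],
    [[0,0,0],[0.055,-0.0022,0],0.085],
    [[0,0,0],[0.055,-0.0022,0],0.085],
    [[0,0,0],[0.055,-0.0022,0],0.085],
  ],
)

```text
time: 13.45
eef_pos: [0.4621, 0.1393, 0.1852]
tcp_rot: [0.665, 0.747, 0.0, -0.0]
contact_force: [1.5, 0.3, -0.4]
opening: 0.995
finger_force: 0.0
```

Call:
drive_tool(
  moves=[
    [[0,0,0],[0.053,-0.0022,0],0.085],
    [[0,0,0],[0,0,0.05],0.085],
    [[0,0,0],[0,0,0.04],0.085],
    [[0,0,0],[0,0,0],0.085],
  ],
)

```text
time: 13.95
eef_pos: [0.4512, 0.1894, 0.0918]
tcp_rot: [0.665, 0.747, -0.004, -0.003]
contact_force: [0.5, 0.0, 0.5]
opening: 0.995
finger_force: 0.0
```

```bash
python3 go.py .457 .186 .046 6.4
```

```text
t 13.95 p [0.4512 0.1894 0.0918] h 6.71 q [0.19 0.08 2.13 0.   0.94 0.07] open 0.995 F [0.5 0.  0.5] ff 0.0
turn [-0.0091  0.0005  0.0054] shift in old axes [-0.0041  0.0057  0.0457] in new axes [-0.004   0.0053  0.0458]
```

Call:
drive_tool(
  moves=[
    [[0,0,0],[0,0,0],0.085],
    [[0,0,0],[0,0,0],0.085],
  ],
)

```text
time: 14.2
eef_pos: [0.4566, 0.1896, 0.0976]
tcp_rot: [0.665, 0.747, 0.002, 0.001]
contact_force: [-0.2, 0.1, 0.5]
opening: 1.003
finger_force: 0.0
```

```bash
python3 go.py .457 .186 .046 6.4
```

```text
t 14.2 p [0.4566 0.1896 0.0976] h 6.63 q [0.19 0.07 2.13 0.   0.94 0.07] open 1.003 F [-0.2  0.1  0.5] ff 0.0
turn [ 0.0042 -0.0004  0.0041] shift in old axes [-0.0036 -0.0002  0.0516] in new axes [-0.0036  0.      0.0516]
```

Settled. Slower descent, then close.

Call:
drive_tool(
  moves=[
    [[0,0,0],[-0.003,0,0.02],0.085],
    [[0,0,0],[0,0,0.017],0.085],
    [[0,0,0],[0,0,0.01],0.085],
    [[0,0,0],[0,0,0.004],0.085],
    [[0,0,0],[0,0,0],0.085],
  ],
)

```text
time: 14.82
eef_pos: [0.4554, 0.1864, 0.0443]
tcp_rot: [0.665, 0.747, -0.0, -0.0]
contact_force: [0.4, 0.5, -0.3]
opening: 0.991
finger_force: 0.0
```

Call:
drive_tool(
  moves=[
    [[0,0,0],[0,0,0],0.07],
    [[0,0,0],[0,0,0],0.062],
    [[0,0,0],[0,0,0],0.055],
    [[0,0,0],[0,0,0],0.055],
    [[0,0,0],[0,0,0],0.055],
  ],
)

```text
time: 15.45
eef_pos: [0.456, 0.1865, 0.0454]
tcp_rot: [0.665, 0.747, 0.0, 0.0]
contact_force: [-1.8, -0.5, 5.5]
opening: 0.722
finger_force: 31.4
```

Call:
drive_tool(
  moves=[
    [[0,0,0],[0,0,-0.02],0.055],
    [[0,0,0],[0,0,-0.04],0.055],
    [[0,0,0],[0.0567,0.0049,0],0.055],
    [[0,0,0],[0.0567,0.0049,0],0.055],
    [[0,0,0],[0.0567,0.0049,0],0.055],
  ],
)

```text
time: 16.08
eef_pos: [0.45, 0.3585, 0.1044]
tcp_rot: [0.665, 0.747, 0.0, 0.0]
contact_force: [0.4, -0.0, -0.8]
opening: 0.72
finger_force: 33.0
```

Call:
drive_tool(
  moves=[
    [[0,0,0],[0,0,0],0.055],
    [[0,0,0],[0,0,0],0.055],
  ],
)

```text
time: 16.32
eef_pos: [0.4497, 0.3567, 0.1037]
tcp_rot: [0.665, 0.747, -0.001, -0.0]
contact_force: [1.1, -0.3, -1.7]
opening: 0.723
finger_force: 33.0
```

```bash
python3 go.py .451 .357 .0304 6.4
```

```text
t 16.32 p [0.4497 0.3567 0.1037] h 6.69 q [ 0.49  0.23  1.93 -0.    0.98  0.38] open 0.723 F [ 1.1 -0.3 -1.7] ff 33.0
turn [-0.0012  0.0008  0.0051] shift in old axes [0.0002 0.0015 0.0733] in new axes [0.0001 0.0014 0.0733]
```

Call:
drive_tool(
  moves=[
    [[0,0,0],[0,0.001,0.03],0.055],
    [[0,0,0],[0,0,0.025],0.055],
    [[0,0,0],[0,0,0.012],0.055],
    [[0,0,0],[0,0,0.004],0.055],
    [[0,0,0],[0,0,0],0.055],
  ],
)

```text
time: 16.95
eef_pos: [0.4518, 0.3569, 0.0339]
tcp_rot: [0.665, 0.747, 0.0, 0.0]
contact_force: [0.5, -0.5, -0.8]
opening: 0.718
finger_force: 33.0
```

Call:
drive_tool(
  moves=[
    [[0,0,0],[0,0,0.002],0.055],
    [[0,0,0],[0,0,0],0.055],
  ],
)

```text
time: 17.2
eef_pos: [0.4515, 0.3573, 0.0319]
tcp_rot: [0.665, 0.747, 0.0, 0.0]
contact_force: [-1.4, 0.4, -1.5]
opening: 0.724
finger_force: 33.0
```

Call:
drive_tool(
  moves=[
    [[0,0,0],[0,0,0.0015],0.055],
    [[0,0,0],[0,0,0],0.055],
  ],
)

```text
time: 17.45
eef_pos: [0.4516, 0.3574, 0.0306]
tcp_rot: [0.665, 0.747, 0.0, 0.0]
contact_force: [-1.0, -0.2, 3.2]
opening: 0.721
finger_force: 33.6
```

Call:
drive_tool(
  moves=[
    [[0,0,0],[0,0,0.001],0.055],
    [[0,0,0],[0,0,0],0.055],
  ],
)

```text
time: 17.7
eef_pos: [0.4517, 0.3574, 0.0305]
tcp_rot: [0.665, 0.747, 0.0, 0.0]
contact_force: [-3.5, -1.6, 9.0]
opening: 0.724
finger_force: 34.3
```

Call:
drive_tool(
  moves=[
    [[0,0,0],[0,0,0],0.08],
    [[0,0,0],[0,0,0],0.085],
    [[0,0,0],[0,0,0],0.085],
    [[0,0,0],[0,0,-0.04],0.085],
    [[0,0,0],[0,0,-0.06],0.085],
  ],
)

```text
time: 18.32
eef_pos: [0.4496, 0.3561, 0.1271]
tcp_rot: [0.665, 0.747, -0.003, -0.001]
contact_force: [1.7, 0.1, 0.4]
opening: 0.996
finger_force: 0.0
```

Call:
drive_tool(
  moves=[
    [[0,0,0.1754],[0,0,-0.06],0.085],
    [[0,0,0.1754],[0,0,0],0.085],
    [[0,0,0.1754],[0,0,0],0.085],
    [[0,0,0.1754],[0,0,0],0.085],
    [[0,0,0.1754],[0,0,0],0.085],
  ],
)

```text
time: 18.95
eef_pos: [0.4511, 0.357, 0.1885]
tcp_rot: [0.92, 0.391, -0.0, 0.0]
contact_force: [-0.8, -0.3, 0.1]
opening: 0.993
finger_force: 0.0
```

Call:
drive_tool(
  moves=[
    [[0,0,0.1754],[0,0,0],0.085],
    [[0,0,0.1754],[0,0,0],0.085],
    [[0,0,0.1754],[0,0,0],0.085],
    [[0,0,0.1754],[0,0,0],0.085],
    [[0,0,0],[0,0,0],0.085],
  ],
)

```text
time: 19.58
eef_pos: [0.4511, 0.357, 0.1885]
tcp_rot: [0.998, 0.055, -0.0, 0.0]
contact_force: [0.0, 0.6, 1.0]
opening: 0.997
finger_force: 0.0
```

```bash
python3 go.py .457 .183 .1 -83.8; python3 -c "
from m import *
c=cam('top');s=cam('side');np.save('top6.npy',c,allow_pickle=True);np.save('side6.npy',s,allow_pickle=True)
a=c['image'][190:250,150:265]
b=s['image'][205:310,160:302]
save(np.vstack([cv2.resize(a,(575,300),interpolation=2),cv2.resize(b,(575,300),interpolation=2)]),'t6.png')"
```

```text
t 19.57 p [0.4511 0.357  0.1885] h -83.69 q [ 0.49  0.13  1.88 -0.    1.14  1.95] open 0.997 F [0.  0.6 1. ] ff 0.0
turn [0.0002 0.0004 0.0019] shift in old axes [-0.0133  0.1735  0.0885] in new axes [-0.013   0.1736  0.0885]
```

View pics/t6.png

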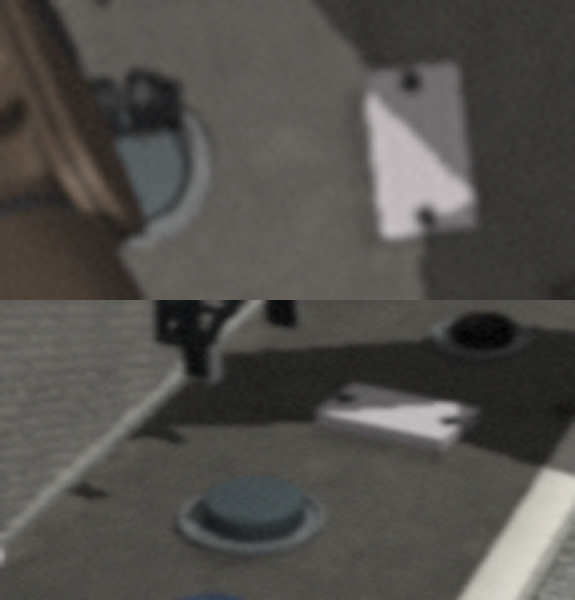

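The cap is seated in its dish, at lower crop (255,500). The bare plate has corners at crop (365,70), (460,62), (477,227) and (383,241).

```bash
python3 - <<'E'
from m import *
c=np.load('top6.npy',allow_pickle=True).item();s=np.load('side6.npy',allow_pickle=True).item()
W=np.array([onz(c,((x+.5)/5-.5+150,(y+.5)/5-.5+190),.018)[:2] for x,y in[(365,70),(460,62),(477,227),(383,241)]])
print(W.round(4),W.mean(0)); e=(W[0]+W[1]-W[2]-W[3])/2; print(np.linalg.norm(e),np.degrees(np.arctan2(e[1],e[0])))
W=np.array([onz(s,((x+.5)*142/575-.5+160,(y-300+.5)*105/300-.5+205),.018)[:2] for x,y in[(317,411),(348,384),(479,409),(443,443)]])
print('side',W.round(4),W.mean(0))
im=cv2.GaussianBlur(c['image'],(3,3),0).astype(int); d=im[...,2]-im[...,0]
blob('plate',(d>-6)&(im.sum(2)>290),(218,198,252,242),.018,c)
E
python3 go.py .457 .184 .1 -83.8
```

```text
[[0.5063 0.216 ]
 [0.5096 0.1586]
 [0.4098 0.1497]
 [0.4028 0.2061]] [0.45714067 0.18259378]
0.10209814589737136 5.294660764956728
side [[0.502  0.2194]
 [0.5107 0.1698]
 [0.4101 0.1549]
 [0.401  0.2149]] [0.45592668 0.18977013]
plate [222 203  23  35 545] cen [0.4547 0.1848] rect [455.2 184.7] L [59.4, 99.2] ang [-83.4, 6.6]
t 19.68 p [0.4512 0.357  0.1886] h -83.65 q [ 0.49  0.13  1.88 -0.    1.14  1.95] open 0.999 F [-0.3  0.4  0.4] ff 0.0
turn [0.0002 0.0004 0.0027] shift in old axes [-0.0133  0.1726  0.0886] in new axes [-0.0129  0.1726  0.0886]
```

Call:
drive_tool(
  moves=[
    [[0,0,0],[-0.0043,0.0573,0],0.085],
    [[0,0,0],[-0.0043,0.0573,0],0.085],
    [[0,0,0],[-0.0043,0.0573,0],0.085],
    [[0,0,0],[0,0,0.05],0.085],
    [[0,0,0],[0,0,0.04],0.085],
  ],
)

```text
time: 20.3
eef_pos: [0.4572, 0.1838, 0.0981]
tcp_rot: [0.999, 0.054, 0.001, -0.0]
contact_force: [0.5, -0.8, 0.6]
opening: 0.998
finger_force: 0.0
```

Call:
drive_tool(
  moves=[
    [[0,0,0],[0,0,0.02],0.085],
    [[0,0,0],[0,0,0.01],0.085],
    [[0,0,0],[0,0,0],0.085],
    [[0,0,0],[0,0,0],0.085],
  ],
)

```text
time: 20.8
eef_pos: [0.458, 0.1851, 0.07]
tcp_rot: [0.999, 0.054, 0.001, -0.0]
contact_force: [-1.1, 0.2, 0.3]
opening: 0.997
finger_force: 0.0
```

```bash
python3 go.py .457 .185 .028 -83.8
```

```text
t 20.8 p [0.458  0.1851 0.07  ] h -83.76 q [ 0.18  0.12  2.14 -0.    0.88  1.64] open 0.997 F [-1.1  0.2  0.3] ff 0.0
turn [-0.0002 -0.0023  0.0006] shift in old axes [-0.0011 -0.      0.042 ] in new axes [-0.001 -0.     0.042]
```

Call:
drive_tool(
  moves=[
    [[0,0,0],[0,0,0.02],0.085],
    [[0,0,0],[0,0,0.015],0.085],
    [[0,0,0],[0,0,0.006],0.085],
    [[0,0,0],[0,0,0],0.085],
  ],
)

```text
time: 21.3
eef_pos: [0.4568, 0.1848, 0.0276]
tcp_rot: [0.999, 0.054, -0.0, 0.0]
contact_force: [0.2, 0.4, 0.2]
opening: 0.991
finger_force: 0.0
```

Call:
drive_tool(
  moves=[
    [[0,0,0],[0,0,0],0.065],
    [[0,0,0],[0,0,0],0.055],
    [[0,0,0],[0,0,0],0.045],
    [[0,0,0],[0,0,0],0.045],
    [[0,0,0],[0,0,0],0.045],
  ],
  grip_force=80,
)

```text
time: 21.92
eef_pos: [0.4576, 0.185, 0.0295]
tcp_rot: [0.999, 0.054, 0.0, -0.0]
contact_force: [-2.1, -1.6, 8.9]
opening: 0.601
finger_force: 81.6
```

Call:
drive_tool(
  moves=[
    [[0,0,0],[0,0,-0.02],0.045],
    [[0,0,0],[0,0,-0.03],0.045],
    [[0,0,0],[0,0,-0.04],0.045],
    [[0,0,-0.148],[0,0,0],0.045],
    [[0,0,0],[0,0,0],0.045],
  ],
)

```text
time: 22.55
eef_pos: [0.4566, 0.1847, 0.1179]
tcp_rot: [0.992, 0.127, -0.0, 0.0]
contact_force: [0.2, 0.1, -2.1]
opening: 0.598
finger_force: 83.6
```

```bash
python3 go.py .495 -.1355 .12 -75.3
```

```text
t 22.55 p [0.4566 0.1847 0.1179] h -75.41 q [ 0.18  0.04  2.12 -0.    0.99  1.49] open 0.598 F [ 0.2  0.1 -2.1] ff 83.6
turn [ 0.      0.0002 -0.0019] shift in old axes [-0.0435  0.3196 -0.0021] in new axes [-0.0441  0.3195 -0.0021]
```

Call:
drive_tool(
  moves=[
    [[0,0,0],[-0.0073,0.0533,0],0.045],
    [[0,0,0],[-0.0073,0.0533,0],0.045],
    [[0,0,0],[-0.0073,0.0533,0],0.045],
    [[0,0,0],[-0.0073,0.0533,0],0.045],
    [[0,0,0],[-0.0073,0.0533,0],0.045],
  ],
)

```text
time: 23.18
eef_pos: [0.4883, -0.0837, 0.1167]
tcp_rot: [0.992, 0.126, -0.001, -0.001]
contact_force: [0.6, 0.6, -2.4]
opening: 0.595
finger_force: 83.8
```

Call:
drive_tool(
  moves=[
    [[0,0,0],[-0.0073,0.0533,0],0.045],
    [[0,0,0],[0,0,0.03],0.045],
    [[0,0,0],[0,0,0.02],0.045],
    [[0,0,0],[0,0,0],0.045],
    [[0,0,0],[0,0,0],0.045],
  ],
)

```text
time: 23.8
eef_pos: [0.4957, -0.1355, 0.068]
tcp_rot: [0.992, 0.127, -0.0, -0.0]
contact_force: [-0.4, -0.4, -2.5]
opening: 0.603
finger_force: 84.1
```

```bash
python3 go.py .495 -.1355 .0325 -75.3;  python3 -c "
from m import *
s=cam('side');save(s['image'][150:240,260:380],'s7.png',6)"
```

```text
t 23.8 p [ 0.4957 -0.1355  0.068 ] h -75.36 q [-0.46  0.16  2.09 -0.    0.89  0.85] open 0.603 F [-0.4 -0.4 -2.5] ff 84.1
turn [-0.      0.0001 -0.0011] shift in old axes [-0.0007 -0.0002  0.0355] in new axes [-0.0007 -0.0002  0.0355]
```

View pics/s7.png

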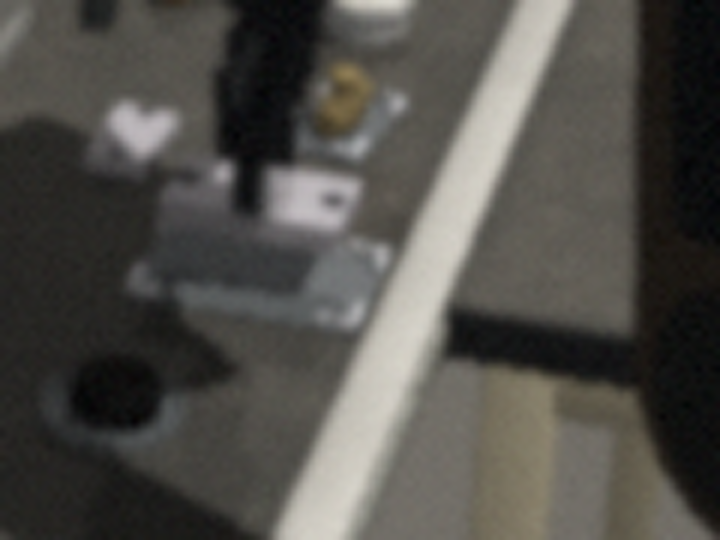

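The plate hangs level above its tray and parallel to it: plate at crop (260,200), tray corners at (140,280) and (355,315). Lowering.

Call:
drive_tool(
  moves=[
    [[0,0,0],[0,0,0.02],0.045],
    [[0,0,0],[0,0,0.01],0.045],
    [[0,0,0],[0,0,0.003],0.045],
    [[0,0,0],[0,0,0],0.045],
    [[0,0,0],[0,0,0],0.045],
  ],
)

```text
time: 24.48
eef_pos: [0.4962, -0.1359, 0.0355]
tcp_rot: [0.992, 0.128, 0.001, 0.0]
contact_force: [0.3, 0.2, -1.6]
opening: 0.598
finger_force: 84.1
```

Call:
drive_tool(
  moves=[
    [[0,0,0],[0,0,0.002],0.045],
    [[0,0,0],[0,0,0],0.045],
  ],
)

```text
time: 24.72
eef_pos: [0.4956, -0.1357, 0.0329]
tcp_rot: [0.992, 0.128, 0.0, -0.0]
contact_force: [1.2, -0.5, -2.8]
opening: 0.6
finger_force: 84.1
```

Call:
drive_tool(
  moves=[
    [[0,0,0],[0,0,0.0015],0.045],
    [[0,0,0],[0,0,0],0.045],
  ],
)

```text
time: 24.98
eef_pos: [0.4958, -0.1357, 0.0327]
tcp_rot: [0.992, 0.128, -0.001, -0.0]
contact_force: [-4.3, 2.5, 7.4]
opening: 0.6
finger_force: 86.7
```

Call:
drive_tool(
  moves=[
    [[0,0,0],[0,0,0.001],0.045],
    [[0,0,0],[0,0,0],0.045],
  ],
)

```text
time: 25.22
eef_pos: [0.4958, -0.1357, 0.0325]
tcp_rot: [0.992, 0.128, -0.001, -0.0]
contact_force: [-6.7, 1.6, 13.0]
opening: 0.602
finger_force: 88.3
```

Contact. Release, rise, and clear away.

Call:
drive_tool(
  moves=[
    [[0,0,0],[0,0,0],0.075],
    [[0,0,0],[0,0,0],0.08],
    [[0,0,0],[0,0,0],0.08],
    [[0,0,0],[0,0,-0.03],0.08],
    [[0,0,0],[0,0,-0.05],0.08],
  ],
)

```text
time: 25.85
eef_pos: [0.494, -0.1349, 0.109]
tcp_rot: [0.992, 0.128, -0.002, -0.002]
contact_force: [0.7, 0.0, 0.3]
opening: 0.94
finger_force: 0.0
```

Call:
drive_tool(
  moves=[
    [[0,0,0],[0,0,-0.06],0.08],
    [[0,0,0],[0,-0.06,-0.01],0.08],
    [[0,0,0],[0,-0.06,0],0.08],
    [[0,0,0],[0,-0.06,0],0.08],
    [[0,0,0],[0,-0.06,0],0.08],
  ],
)

```text
time: 26.48
eef_pos: [0.4342, 0.0981, 0.1805]
tcp_rot: [0.992, 0.127, 0.0, -0.0]
contact_force: [0.1, 0.2, -0.8]
opening: 0.932
finger_force: 0.0
```

Call:
drive_tool(
  moves=[
    [[0,0,0],[0,0,0],0.08],
    [[0,0,0],[0,0,0],0.08],
  ],
)

```text
time: 26.72
eef_pos: [0.4349, 0.0964, 0.1803]
tcp_rot: [0.992, 0.128, 0.0, 0.0]
contact_force: [-1.3, -0.2, 0.4]
opening: 0.939
finger_force: 0.0
```

```bash
python3 -c "
from m import *
c=cam('top');s=cam('side')
a=c['image'][160:250,130:440]
b=s['image'][140:265,220:382]
save(np.vstack([cv2.resize(a,(775,225),interpolation=2),cv2.resize(b,(775,598),interpolation=2)[:370]]),'t8.png')
im=cv2.GaussianBlur(c['image'],(3,3),0).astype(int); d=im[...,2]-im[...,0]
blob('plate',(im.sum(2)>400),(322,185,360,228),.021,c)
print(ctrl.get_state()['contact_force'])"
```

```text
plate [327 185  27  38 625] cen [ 0.4962 -0.1382] rect [ 496.4 -142.2] L [67.9, 102.6] ang [-76.3, 13.7]
[ 0.11560221 -1.22408857 -0.80665045]
```

View pics/t8.png

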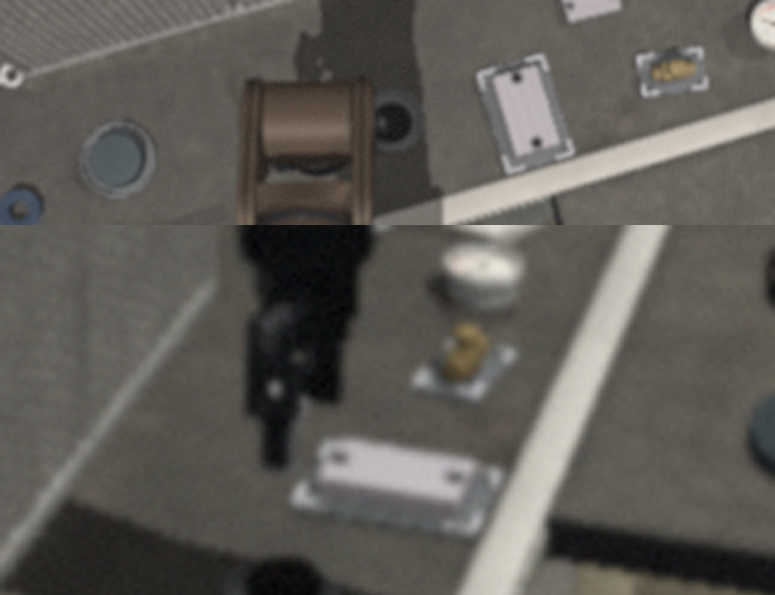

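All four pieces sit in their holders: plate at (525,110), tee at (673,69), knob at (393,122) and cap at (117,158). The arm is clear and both bystanders are in place. Handing in.

```bash
python3 -c "
from h import *
print(ctrl.sign_off())"
```

```text
the job is handed in; nothing more can be done
None
```

The job is handed in: the tee, knob, cap and clamp plate lie centred in their own holders, moved in that order, with the gauge and tape roll left alone; the sign-off returned no verdict.

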